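# Weigh two valve bodies, nest the empty one

## Task

Two outwardly identical brass valve bodies stand on the bench, one heavy with its metal cartridge inside, the other light without it: first set either one gently on the balance pan, let go and read the beam (the heavy one brings the pan down, the light one leaves it up). Then press the light one upright into the bore of the nest until it bottoms, holding a firm push of about 15 N for a moment and never going above 25 N. Finish with the light one there and the heavy one standing on the lowered pan, and leave everything else on the bench alone.

Things in the scene. Friction and masses are not known exactly. Their poses are not given: they have to be found in the camera images.
- valve_a: First brass valve body, an upright cylinder 42 mm across, 72 mm tall, with a boss on top (24 mm across, 8 mm tall). Origin at the centre of its underside, z up; any yaw grips alike; foot chamfered 3 mm. About 0.22 kg if light, 0.33 to 0.37 kg if heavy (its insert may rattle); either may be the heavy one. Grip it 55 to 66 mm above the underside so the fingertips clear the nest.
- valve_b: Second brass valve body, the same outside as valve_a.
- pan_floor (a point): Centre of the upper face of the balance's round aluminium pan: 80 mm inside the rim, rim 8 mm high. The pan stays level as it goes up and down with the beam: about 124 mm above the bench when fully up (as when empty), about 88 mm when fully down. Pushing the empty pan down takes about 3 N.
- beam (a joint): Tilt of the balance beam (rad): 0 level, positive = pan down, stops at -0.12 and +0.12. Beam 150 mm from pivot to pan and 150 mm on to the fixed steel poise, which balances 0.28 kg on the pan; pivot 85 mm above the bench on a grey base. When a load is let go it swings to one stop within about a second.
- nest: Fixed aluminium block 90 x 90 x 54 mm with an upright through bore; origin at the centre of its underside. The bore's floor is a rubber pad on an adjusting screw, at a height that differs each time and is not reported: a valve bottoms 20 to 34 mm below the mouth. The pad yields 1 mm per 8 N. Pressed home = at least 8 N on the pad, beyond the side friction, for 0.2 s.
- nest_mouth (a point): Centre of the mouth of the nest's bore, 54 mm above the bench: bore 45 mm across with a 2 mm chamfer. Two sprung steel fingers in the bore, 8 to 16 mm below the mouth, rub on the valve with 4 to 7 N in all, so that it does not sink by its own weight.
- flux_jar: Bystander: white jar with a red band, 54 mm diameter, 90 mm tall, origin at the centre of its underside. Leave alone.
- wrench: Bystander: steel wrench 170 mm long lying on the bench along its x axis; origin at the middle of its underside. Leave alone.
- elbow: Bystander: bent copper pipe piece, 22 mm diameter, legs about 70 mm, lying on the bench; origin on the bench under one leg near the bend. Leave alone.

How it is judged:
On the way, in this order (a step that is already met when the one before it is completed fails the run):
1. one valve body stands on the pan, let go, and the beam has come to rest (((horizontal distance between valve_a and pan_floor below 0.025 m and z of valve_a in the frame of pan_floor between -0.006 and 0.006 m and angle between valve_a's own z axis and vertical below 0.12 rad and linear speed of valve_a below 0.02 m/s and velocity of joint beam between -0.03 and 0.03 rad/s and contact force between valve_a and the fingers below 0.05 N) or (horizontal distance between valve_b and pan_floor below 0.025 m and z of valve_b in the frame of pan_floor between -0.006 and 0.006 m and angle between valve_b's own z axis and vertical below 0.12 rad and linear speed of valve_b below 0.02 m/s and velocity of joint beam between -0.03 and 0.03 rad/s and contact force between valve_b and the fingers below 0.05 N))), for 0.3 s.
2. a valve body is pressed to the bottom of the nest's bore with at least 8 N on the pad (((horizontal distance between valve_a and nest_mouth below 0.004 m and z of valve_a in the frame of nest_mouth below -0.0165 m and angle between valve_a's own z axis and vertical below 0.08 rad and contact force between valve_a and nest above 8 N) or (horizontal distance between valve_b and nest_mouth below 0.004 m and z of valve_b in the frame of nest_mouth below -0.0165 m and angle between valve_b's own z axis and vertical below 0.08 rad and contact force between valve_b and nest above 8 N))), for 0.2 s.
At the end, for the whole second after the job is handed in: Light valve body in the nest's bore: over 16.5 mm deep, within 4 mm of its axis, upright within 0.08 rad, still bearing on the nest (over 0.2 N). Heavy one at rest on the pan: within 25 mm of its centre, upright within 0.12 rad. Beam at rest with the pan down (above 0.09 rad) (((horizontal distance between valve_a and nest_mouth below 0.004 m and z of valve_a in the frame of nest_mouth below -0.0165 m and angle between valve_a's own z axis and vertical below 0.08 rad and horizontal distance between valve_b and pan_floor below 0.025 m and z of valve_b in the frame of pan_floor between -0.006 and 0.006 m and angle between valve_b's own z axis and vertical below 0.12 rad and linear speed of valve_b below 0.02 m/s and contact force between valve_a and nest above 0.2 N) or (horizontal distance between valve_b and nest_mouth below 0.004 m and z of valve_b in the frame of nest_mouth below -0.0165 m and angle between valve_b's own z axis and vertical below 0.08 rad and horizontal distance between valve_a and pan_floor below 0.025 m and z of valve_a in the frame of pan_floor between -0.006 and 0.006 m and angle between valve_a's own z axis and vertical below 0.12 rad and linear speed of valve_a below 0.02 m/s and contact force between valve_b and nest above 0.2 N)) and value of joint beam above 0.09 rad and velocity of joint beam between -0.03 and 0.03 rad/s); the robot touches nothing.
It fails at once if a valve body pushed against the nest with more than 25 N (contact force between any of valve_a, valve_b and nest above 25 N).
It fails at once if the pan loaded with more than 25 N (contact force between anything else and pan above 25 N).
It fails at once if a bystander moved more than 20 mm or tipped (distance of any of flux_jar, wrench, elbow from where it was at the start of the episode above 0.02 m or angle between flux_jar's own z axis and vertical above 0.3 rad).
It also fails if it takes over 72 s, if anything falls off the work surface, if the arm or the gripper's body presses on something with over 40 N, if the wrist force passes 120 N, or if a joint passes its speed limit or range.

## Robot

A 6-joint arm with a two-finger parallel gripper is mounted at the origin on the work surface. World frame = base frame: x ahead of the robot, y to its left, z up, the work surface at z = 0. Lengths are in m, angles in rad, forces in N, time in s.
With the tool pointing down it reaches from about 0.3 to 0.775 m from the base axis. Payload 14.6 kg.
Tool frame: the origin (TCP) lies where the fingers leave the gripper's body, on its centre line; the fingertips stand 97 mm ahead of it and the grasp point (between the pads) lies 78 mm ahead of it (r.tcp_to_grasp is the distance from the TCP to the grasp point, in m); x points along the fingers, y is the direction in which the jaws open and shut, and the axes are right-handed (so a half turn about x gives the same grasp; the last joint's range is limited). The gripper opens to 94 mm and grips with 3 to 60 N. Pads are 16 mm wide; open, the fingers measure 119 mm over their backs; the gripper's body (75 mm by 177 mm) begins 78 mm behind the grasp point.
Start: joints at [-1.346, 0.3, 1.521, -0, 1.321, -0.067], TCP at [0.158, -0.527, 0.303] pointing down, gripper open.
Joint ranges: [-3.03, 3.03], [-0.79, 2.21], [0.23, 2.52], [-1.04, 4.18], [0, 3.07], [-2.55, 2.55]. Speed limits (rad/s): [2.22, 2.22, 2.57, 3.14, 3.14, 3.14].

## Interface

Orientations are given as a unit quaternion [w, x, y, z].
In Python, from bench import get_state, eyes, r gives the robot as it stands.
- The arm moves only by the tool play_rows, never from a script. Its argument "deltas" is a list of rows, each a list of 7 numbers: the opening, from -1 (shut) to 1 (fully open), so that 0 is half open, then the shift along the tool's x, y, z in units of 120 mm (1.0 is 120 mm), then the turn, a rotation vector about the tool's x, y, z in units of 30 degrees (1.0 is 30 degrees). A call has 1 to 5 rows; each row shifts and turns the commanded pose from where the row before left it, along the tool's axes as they then stand; what a row does not reach is not made up. A row lasts 1/10 s, in which the tool goes at most 50 mm and 8.59 degrees, less where a joint would pass 70% of its speed; a pose out of reach is approached as far as the arm can. A call with a number of a shift or a turn outside -1 to 1 is refused whole. A call with a gripper value outside its range is refused whole. The fingers move at their own pace and stop on an object; the grip force is fixed at half the most. Time passes only in rows, so rows that do not move let the fingers close. It gives the time, the measured TCP pose, the force and the opening at its end, in the units of the state.
- get_state(): the state, without advancing time (a new reading comes with each control period).
- eyes.camera(name): name is "side" or "top"; returns (picture, depth): 480x640x3 uint8, red, green, blue; 480x640 float32, m along the optical axis (not along the pixel's ray), 0 where there is no reading.
- eyes.camera_model(name): a dict with "fx", "fy", "cx", "cy" (pixels), "origin" and "attitude" of the camera in the world. Camera axes: x right, y down, z forward; pixel columns grow to the right and rows downward; lengths in m; the calibration is good to about 2 mm. A picture is of the moment at which its call begins. camera_model takes no time and is no camera call.
- r.hand_in(): hands the job in, once; it reports no verdict.
The state is a dict: "clock": time; "qpos": joint angles; "qvel": joint speeds; "joint_efforts": joint torques, N m; "tool_pos": TCP position; "ee_rot": TCP orientation; "contact_force": force on the tool from outside, world axes, zero at the start; "wrist_torque": the same for the moment, N m; "finger_gap": opening from 0.0 (shut) to 1.0 (fully open).
Only numpy, scipy, OpenCV 4.12 (cv2) and the standard library are available. Lean on these libraries where they do the work, as an engineer would, in place of code of your own. Each camera call takes 0.05 s, during which the arm holds its last target. There are 200 camera calls.

## Working session

There is one attempt and no reset: what is moved stays moved. The work goes in short steps, Python scripts to look and compute and a tool call to move; the robot and the scene stay as the last step left them, time stands still between calls to the robot, and variables do not carry over. Pictures are saved under pics/ and viewed, about 8 in all and at most 12, crops included, and the job is handed in when it is done.

Besides the shell and the picture viewer there is one more tool, called after "Emit:" as name([rows], argument=value, ...), one row to a line, values as JSON. play_rows: Moves the arm, as the interface text tells. Shifts and turns lie within -1 to 1; 1 stands for 120 mm of shift or 30 degrees of turn. Its arguments: {"type":"object","properties":{"deltas":{"type":"array"}},"required":["deltas"]}

```bash
mkdir -p pics; ls
cat > h.py <<'E'
import numpy as np,cv2
from bench import get_state,eyes,r
from scipy.spatial.transform import Rotation as R
def snap(name,f=None):
    p,d=eyes.camera(name)
    if f: cv2.imwrite('pics/'+f,p[:,:,::-1]); np.save('pics/'+f+'.npy',d)
    return p,d
def pose(name):
    m=eyes.camera_model(name); a=np.array(m['attitude'],float)
    Rm=a if a.shape==(3,3) else R.from_quat(a,scalar_first=True).as_matrix()
    return m,Rm,np.array(m['origin'])
def cloud(name,d):
    m,Rm,o=pose(name); v,u=np.mgrid[:480,:640]
    P=np.stack([(u-m['cx'])/m['fx']*d,(v-m['cy'])/m['fy']*d,d],-1)
    P=P@Rm.T+o; P[d==0]=np.nan; return P
E
python3 - <<'E'
from h import *
for n in('top','side'):
    p,d=snap(n,n+'0.png'); print(eyes.camera_model(n))
print(get_state(),r.tcp_to_grasp)
E
```

```text
pics
{'fx': 584.6041443109834, 'fy': 584.6041443109834, 'cx': 327.71174760318684, 'cy': 234.49759291685214, 'origin': array([ 0.49633515, -0.08731377,  1.21532726]), 'attitude': array([ 0.02531969, -0.69837307,  0.71506597, -0.01773765])}
{'fx': 521.8955929648982, 'fy': 521.8955929648982, 'cx': 314.6866700608041, 'cy': 235.3766460107382, 'origin': array([ 0.51841621, -0.90422411,  0.78081437]), 'attitude': array([-0.42754014,  0.90320505, -0.029374  ,  0.02381655])}
{'clock': 0.1, 'qpos': array([-1.34559273e+00,  3.00423014e-01,  1.52149962e+00,  3.59795168e-06,
        1.32067895e+00, -6.65883044e-02]), 'qvel': array([ 0.00084329, -0.00197496, -0.0028927 , -0.00089995, -0.00115894,
        0.00101066]), 'joint_efforts': array([ 3.97878193e-04, -5.32644475e+01, -3.53284621e+01,  7.09418301e-02,
        2.34829163e-02, -5.05712967e-05]), 'tool_pos': array([ 0.15819392, -0.5266286 ,  0.30214711]), 'ee_rot': array([-0.10244241, -0.69956744, -0.10315378,  0.6996215 ]), 'contact_force': array([ 0.02760655,  0.37510428, -0.43011684]), 'wrist_torque': array([-0.02148635,  0.01371256, -0.03095471]), 'finger_gap': 1.0014707000673295} 0.0784
```

View pics/top0.png

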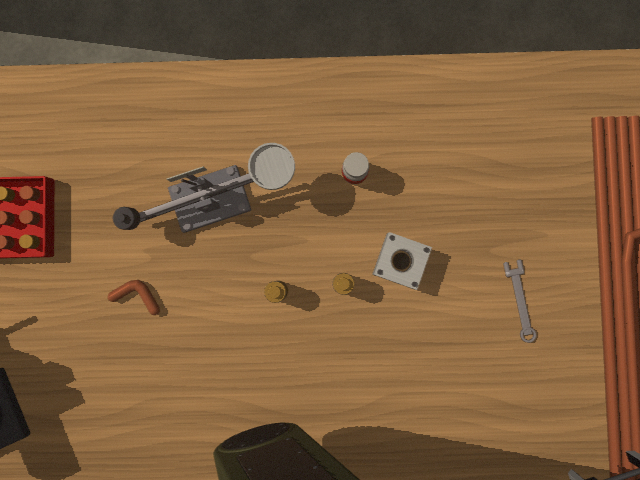

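View pics/side0.png

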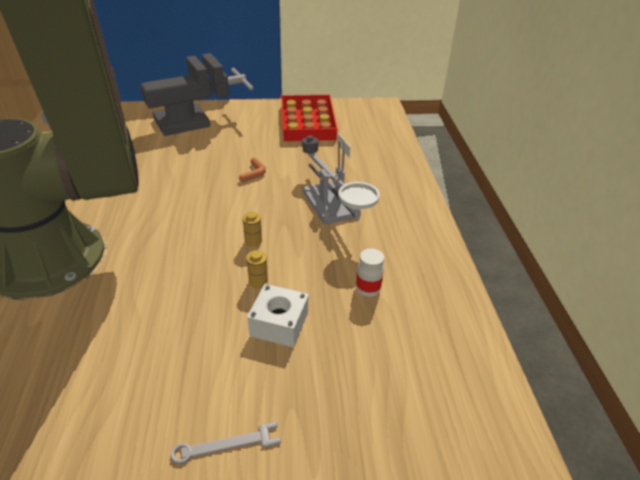

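Top picture: pan at about (271,166), valves at (276,291) and (344,284), nest bore at (402,261), jar at (355,168), wrench on the right, elbow at (135,292). The beam is clear on the left. Next I'll measure using depth.

Run:
```python
from h import *
C={n:cloud(n,np.load(f'pics/{n}0.png.npy')) for n in('top','side')}
def circ(n,name,box,zlo,zhi):
    P=C[n]; u0,u1,v0,v1=box; Q=P[v0:v1,u0:u1].reshape(-1,3); Q=Q[(Q[:,2]>zlo)&(Q[:,2]<zhi)]
    if len(Q)<4: print(n,name,len(Q));return
    (c,rad)=cv2.minEnclosingCircle(Q[:,:2].astype(np.float32))
    rr=cv2.minAreaRect(Q[:,:2].astype(np.float32))
    print(n,name,len(Q),'circ',np.round(c,4),round(rad,4),'mean',Q.mean(0).round(4),'z',np.percentile(Q[:,2],[5,50,95]).round(4),'rect',np.round(rr[0],4),np.round(rr[1],4),round(rr[2],1))
T=dict(v1=(255,300,272,312),v2=(325,368,265,305),nest=(365,440,225,298),pan=(240,305,135,198),jar=(335,380,145,190))
S=dict(v1=(240,264,208,248),v2=(245,270,248,290),nest=(245,312,282,345),pan=(335,383,178,212),jar=(352,388,245,300))
for n,D in(('top',T),('side',S)):
    for k in('v1','v2'):
        circ(n,k+'boss',D[k],.0755,.09); circ(n,k+'all',D[k],.02,.09)
    circ(n,'nest',D['nest'],.050,.058)
    circ(n,'pan',D['pan'],.10,.15); circ(n,'panrim',D['pan'],.128,.15); circ(n,'jar',D['jar'],.08,.1)
# bore centre: nest-top hole via pixels with z<.05 inside
for n,b in(('top',(385,420,245,278)),('side',(266,292,294,312))):
    Q=C[n][b[2]:b[3],b[0]:b[1]]; print(n,'bench',np.nanmedian(C[n][...,2][300:400,200:400]) )
    v,u=np.where(Q[...,2]<.05); 
    m,Rm,o=pose(n); 
    rays=np.stack([(u+b[0]-m['cx'])/m['fx'],(v+b[2]-m['cy'])/m['fy'],np.ones(len(u))],-1)@Rm.T
    X=o+rays*((.054-o[2])/rays[:,2])[:,None]
    print('bore',len(X),X.mean(0).round(4),cv2.minEnclosingCircle(X[:,:2].astype(np.float32)))
```

```text
top v1boss 135 circ [0.4574 0.0305] 0.0188 mean [0.4572 0.0305 0.0798] z [0.0763 0.08   0.0831] rect [0.4569 0.0317] [0.0348 0.034 ] 64.5
top v1all 403 circ [0.457  0.0306] 0.0214 mean [0.4579 0.0292 0.0725] z [0.0506 0.0731 0.0819] rect [0.4575 0.0305] [0.0413 0.0412] 60.6
top v2boss 126 circ [ 0.4698 -0.103 ] 0.0191 mean [ 0.4701 -0.1036  0.0802] z [0.076  0.0802 0.0838] rect [ 0.4713 -0.1049] [0.0343 0.033 ] 43.8
top v2all 369 circ [ 0.4701 -0.1034] 0.0213 mean [ 0.4702 -0.1032  0.0744] z [0.0688 0.0731 0.0826] rect [ 0.4697 -0.1035] [0.0392 0.0411] 88.9
top nest 1535 circ [ 0.5121 -0.2226] 0.0625 mean [ 0.5121 -0.2223  0.0539] z [0.0508 0.0539 0.0571] rect [ 0.5123 -0.2223] [0.0905 0.0899] 68.9
top pan 1807 circ [0.6894 0.0379] 0.0559 mean [0.6945 0.0293 0.1247] z [0.1195 0.1246 0.1329] rect [0.6964 0.0323] [0.0983 0.0883] 71.2
top panrim 361 circ [0.695  0.0274] 0.0445 mean [0.6955 0.0276 0.1314] z [0.1283 0.1312 0.1348] rect [0.6946 0.0267] [0.087  0.0862] 87.3
top jar 485 circ [ 0.701  -0.1339] 0.0242 mean [ 0.7005 -0.1335  0.0898] z [0.0861 0.0898 0.0938] rect [ 0.7008 -0.133
[... 720 characters left out ...]
 0.0913] 69.2
side pan 901 circ [0.6904 0.0475] 0.0685 mean [0.6945 0.0266 0.1265] z [0.1224 0.1255 0.1332] rect [0.6976 0.0439] [0.1289 0.0862] 80.6
side panrim 260 circ [0.6949 0.027 ] 0.0475 mean [0.6943 0.0241 0.1315] z [0.1285 0.1317 0.1341] rect [0.6946 0.0261] [0.0892 0.0885] 43.4
side jar 382 circ [ 0.7003 -0.1368] 0.0255 mean [ 0.7002 -0.1397  0.0896] z [0.0826 0.0903 0.0928] rect [ 0.701  -0.1367] [0.0496 0.0463] 80.4
top bench 0.00014856315572653322
bore 419 [ 0.5122 -0.2219  0.054 ] ((0.5106308460235596, -0.21935148537158966), 0.034064553678035736)
side bench 0.0008717536948603666
bore 265 [ 0.5122 -0.2236  0.054 ] ((0.5121865272521973, -0.2246910035610199), 0.022005321457982063)
```

```bash
cat >> h.py <<'E'
def togo(p,s=None):
    "tool-frame shift (units of 120 mm) from measured TCP to world TCP target p"
    s=s or get_state(); Rm=R.from_quat(s['ee_rot'],scalar_first=True)
    return (Rm.inv().apply(np.array(p)-s['tool_pos'])/.12).round(3)
def tilt(yaw_y,s=None):
    "tool-frame rotvec/30deg to tool x down, tool y at world angle yaw_y"
    s=s or get_state(); Rm=R.from_quat(s['ee_rot'],scalar_first=True)
    y=np.array([np.cos(yaw_y),np.sin(yaw_y),0]); x=np.array([0,0,-1.]); T=R.from_matrix(np.stack([x,y,np.cross(x,y)],1))
    return ((Rm.inv()*T).as_rotvec(degrees=True)/30).round(4)
E
python3 - <<'E'
from h import *
s=get_state(); print(R.from_quat(s['ee_rot'],scalar_first=True).as_matrix().round(4))
for y in(0,90,-90,180): print(y,tilt(np.radians(y)))
print(togo([.4575,.0297,.302]))
E
```

```text
[[-2.000e-04  2.877e-01 -9.577e-01]
 [ 1.000e-03 -9.577e-01 -2.877e-01]
 [-1.000e+00 -1.000e-03 -1.000e-04]]
0 [-2.4427e+00 -1.3000e-03  1.6000e-03]
90 [-5.4427e+00 -2.8000e-03  2.0000e-04]
-90 [5.573e-01 1.000e-04 1.900e-03]
180 [3.5573e+00 1.7000e-03 1.5000e-03]
[ 0.005 -3.723 -3.722]
```

Emit:
play_rows([
  [1,0,0,0,0.28,0,0],
  [1,0,0,0,0.277,0,0.002],
  [1,0,-0.33,-0.178,0,0,0],
  [1,0,-0.33,-0.178,0,0,0],
  [1,0,-0.33,-0.178,0,0,0],
])

```text
clock: 0.6
tool_pos: [0.2226, -0.4064, 0.302]
ee_rot: [0.0, -0.707, 0.0, 0.707]
contact_force: [1.0, -0.4, 0.3]
finger_gap: 0.997
```

Emit:
play_rows([
  [1,0,-0.33,-0.178,0,0,0],
  [1,0,-0.33,-0.178,0,0,0],
  [1,0,-0.33,-0.178,0,0,0],
  [1,0,-0.33,-0.178,0,0,0],
  [1,0,-0.33,-0.178,0,0,0],
])

```text
clock: 1.1
tool_pos: [0.3294, -0.2082, 0.3023]
ee_rot: [0.0, 0.707, -0.0, -0.707]
contact_force: [1.5, -0.1, 1.4]
finger_gap: 1.0
```

Emit:
play_rows([
  [1,0,-0.33,-0.178,0,0,0],
  [1,0,-0.33,-0.178,0,0,0],
  [1,0,-0.33,-0.178,0,0,0],
  [1,0,-0.33,-0.178,0,0,0],
  [1,0,0,0,0,0,0],
])

```text
clock: 1.6
tool_pos: [0.4157, -0.0479, 0.3019]
ee_rot: [-0.002, -0.707, -0.002, 0.707]
contact_force: [-0.2, 0.3, 0.5]
finger_gap: 0.995
```

Run:
```python
from h import *
s=get_state(); print(s['clock'],s['tool_pos'],tilt(-np.pi/2),togo([.4575,.0297,.062+.0784]),s['contact_force'],s['qpos'].round(2))
```

```text
1.6 [ 0.41566028 -0.04788242  0.30190938] [ 0.0101  0.0004 -0.0007] [ 1.346 -0.645 -0.352] [-0.22980523  0.32860697  0.45614331] [-0.2   0.    1.87 -0.    1.27  1.36]
```

Emit:
play_rows([
  [1,0,-0.3,-0.17,0.01,0,0],
  [1,0,-0.3,-0.17,0,0,0],
  [1,0.3,0,0,0,0,0],
  [1,0,0,0,0,0,0],
  [1,0,0,0,0,0,0],
])

```text
clock: 2.1
tool_pos: [0.4552, 0.0196, 0.2664]
ee_rot: [0.002, -0.707, 0.002, 0.708]
contact_force: [0.3, 0.0, 1.1]
finger_gap: 0.997
```

Run:
```python
from h import *
s=get_state(); print(s['clock'],s['tool_pos'],tilt(-np.pi/2),togo([.4575,.0297,.062+.0784]),s['contact_force'])
```

```text
2.1 [0.45515251 0.01962856 0.2663947 ] [-0.0111  0.0027 -0.0021] [ 1.05  -0.085 -0.021] [0.3318217  0.04416906 1.14444208]
```

Emit:
play_rows([
  [1,0.25,-0.085,-0.021,-0.011,0,0],
  [1,0.25,0,0,0,0,0],
  [1,0.25,0,0,0,0,0],
  [1,0.2,0,0,0,0,0],
  [1,0,0,0,0,0,0],
])

```text
clock: 2.6
tool_pos: [0.4574, 0.0295, 0.1512]
ee_rot: [-0.0, -0.706, 0.001, 0.708]
contact_force: [0.4, -0.5, 0.8]
finger_gap: 0.997
```

Emit:
play_rows([
  [1,0,0,0,0,0,0],
  [1,0,0,0,0,0,0],
])

```text
clock: 2.8
tool_pos: [0.4588, 0.0301, 0.154]
ee_rot: [0.0, 0.708, -0.0, -0.706]
contact_force: [0.4, 0.2, 0.6]
finger_gap: 1.001
```

Run:
```python
from h import *
s=get_state(); print(s['clock'],s['tool_pos'],tilt(-np.pi/2),togo([.4575,.0297,.062+.0784]),s['contact_force'])
p,d=snap('side','g1.png'); cv2.imwrite('pics/g1c.png',cv2.resize(p[130:330,150:400,::-1],None,fx=3,fy=3))
```

```text
2.8 [0.45879504 0.03005316 0.15403784] [ 0.0001 -0.0055 -0.0021] [0.114 0.003 0.011] [0.42312336 0.23199745 0.56708064]
```

View pics/g1c.png

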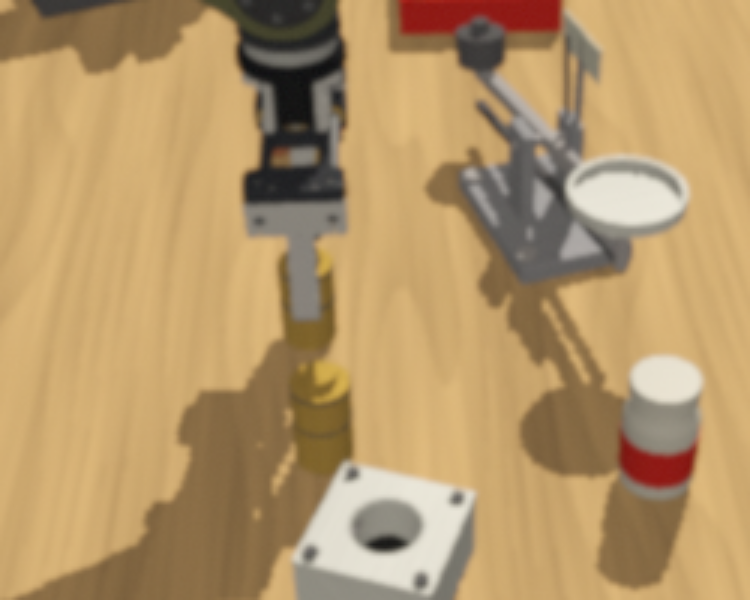

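The fingers straddle valve 1, with the front finger at crop (305,275). I'll lower 13.5 mm, close and lift.

Emit:
play_rows([
  [1,0.114,0.003,0.011,0,-0.005,-0.002],
  [1,0,0,0,0,0,0],
  [-1,0,0,0,0,0,0],
  [-1,0,0,0,0,0,0],
  [-1,0,0,0,0,0,0],
])

```text
clock: 3.35
tool_pos: [0.457, 0.03, 0.139]
ee_rot: [-0.0, -0.707, -0.0, 0.708]
contact_force: [0.3, 0.4, 0.3]
finger_gap: 0.779
```

Emit:
play_rows([
  [-1,0,0,0,0,0,0],
  [-1,0,0,0,0,0,0],
  [-1,0,0,0,0,0,0],
  [-1,0,0,0,0,0,0],
  [-1,0,0,0,0,0,0],
])

```text
clock: 3.85
tool_pos: [0.4567, 0.0301, 0.1384]
ee_rot: [-0.0, -0.706, -0.0, 0.708]
contact_force: [0.7, -0.2, -0.4]
finger_gap: 0.443
```

Run:
```python
from h import *
s=get_state(); print(s['clock'],s['tool_pos'],s['finger_gap']*94,tilt(-np.pi/2),togo([.4575,.0297,.062+.0784]),s['contact_force'])
```

```text
3.85 [0.45670816 0.03006672 0.1384001 ] 41.668644918377154 [0.0013 0.0049 0.0001] [-0.017  0.003 -0.007] [ 0.72301613 -0.17670607 -0.44770436]
```

Emit:
play_rows([
  [-1,-0.1,0,0,0,0,0],
  [-1,-0.3,0,0,0,0,0],
  [-1,-0.4,0,0,0,0,0],
  [-1,-0.4,0,0,0,0,0],
  [-1,-0.25,0,0,0,0,0],
])

```text
clock: 4.35
tool_pos: [0.457, 0.0301, 0.3166]
ee_rot: [0.0, 0.708, 0.0, -0.707]
contact_force: [-0.1, 0.8, -3.2]
finger_gap: 0.441
```

Emit:
play_rows([
  [-1,0,0,0,0,0,0],
  [-1,0,0,0,0,0,0],
  [-1,0,0,0,0,0,0],
  [-1,0,0,0,0,0,0],
])

```text
clock: 4.75
tool_pos: [0.4568, 0.03, 0.3109]
ee_rot: [-0.0, -0.705, -0.0, 0.709]
contact_force: [0.3, 0.3, -3.3]
finger_gap: 0.443
```

Run:
```python
from h import *
s=get_state(); print(s['clock'],s['tool_pos'],s['finger_gap']*94,tilt(-np.pi/2),togo([.695,.027,.138+.16]),s['contact_force'])
```

```text
4.75 [0.45680423 0.0300462  0.31093901] 41.60953944055632 [0.0011 0.0103 0.0001] [ 0.097  0.027 -1.986] [ 0.34594889  0.2631455  -3.29257875]
```

Emit:
play_rows([
  [-1,0,0.027,-0.2,0,0.01,0],
  [-1,0,0,-0.3,0,0,0],
  [-1,0,0,-0.3,0,0,0],
  [-1,0,0,-0.3,0,0,0],
  [-1,0,0,-0.3,0,0,0],
])

```text
clock: 5.25
tool_pos: [0.6264, 0.0269, 0.3111]
ee_rot: [0.0, 0.707, 0.0, -0.707]
contact_force: [-0.6, -0.1, -1.7]
finger_gap: 0.441
```

Emit:
play_rows([
  [-1,0,0,-0.3,0,0,0],
  [-1,0,0,-0.2,0,0,0],
  [-1,0,0,-0.08,0,0,0],
  [-1,0,0,0,0,0,0],
  [-1,0,0,0,0,0,0],
])

```text
clock: 5.75
tool_pos: [0.6944, 0.027, 0.3116]
ee_rot: [0.0, 0.707, 0.0, -0.707]
contact_force: [-0.4, -0.7, -2.2]
finger_gap: 0.446
```

Emit:
play_rows([
  [-1,0,0,0,0,0,0],
  [-1,0,0,0,0,0,0],
  [-1,0,0,0,0,0,0],
])

```text
clock: 6.05
tool_pos: [0.6944, 0.027, 0.3133]
ee_rot: [0.0, 0.708, 0.0, -0.706]
contact_force: [-0.2, 0.3, -3.3]
finger_gap: 0.441
```

Run:
```python
from h import *
s=get_state(); print(s['clock'],s['tool_pos'],s['finger_gap']*94,tilt(-np.pi/2),togo([.6945,.0275,.138+.127]),s['contact_force'])
for n in('top','side'):
  p,d=snap(n,n+'p.png')
cv2.imwrite('pics/pc.png',cv2.resize(p[100:260,250:450,::-1],None,fx=4,fy=3.75))
```

```text
6.05 [0.69444978 0.02698669 0.31332472] 41.468220586068654 [ 0.0013 -0.0059  0.    ] [ 0.403 -0.004  0.001] [-0.21602518  0.33811352 -3.33677284]
```

View pics/pc.png

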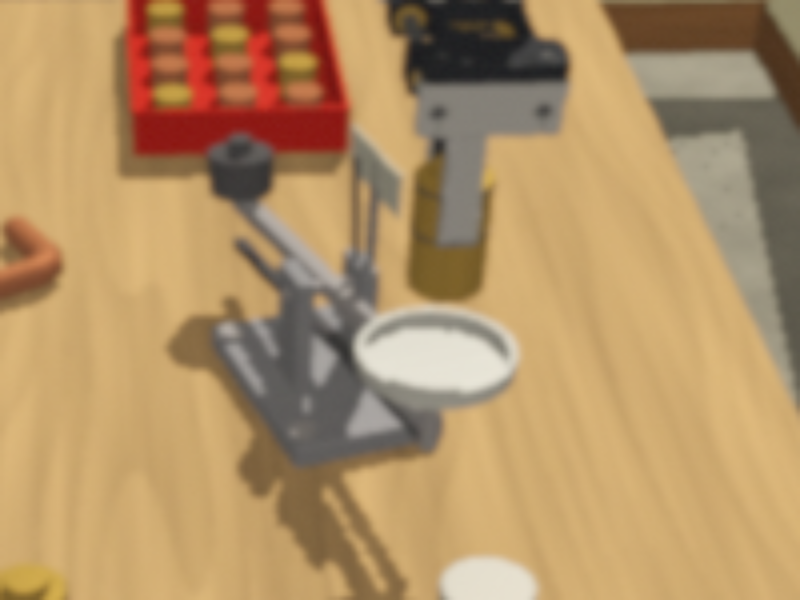

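The valve hangs upright over the pan, at crop (447,230) with the pan at (437,355). Now I'll lower it gently.

Emit:
play_rows([
  [-1,0.1,0,0,0,0,0],
  [-1,0.13,0,0,0,0,0],
  [-1,0.1,0,0,0,0,0],
  [-1,0.03,0,0,0,0,0],
  [-1,0,0,0,0,0,0],
])

```text
clock: 6.65
tool_pos: [0.6948, 0.027, 0.269]
ee_rot: [0.0, 0.708, 0.0, -0.707]
contact_force: [-0.9, -0.2, -3.2]
finger_gap: 0.444
```

Emit:
play_rows([
  [-1,0.015,0,0,0,0,0],
  [-1,0.015,0,0,0,0,0],
  [-1,0.01,0,0,0,0,0],
  [-1,0,0,0,0,0,0],
  [-1,0,0,0,0,0,0],
])

```text
clock: 7.15
tool_pos: [0.6949, 0.027, 0.265]
ee_rot: [0.0, 0.708, 0.0, -0.706]
contact_force: [0.4, 0.6, -4.4]
finger_gap: 0.437
```

Run:
```python
from h import *
s=get_state(); print(s['clock'],s['tool_pos'],tilt(-np.pi/2),togo([.6945,.0275,.138+.124]),s['contact_force'])
```

```text
7.15 [0.69489368 0.02698234 0.26504778] [ 0.0013 -0.0054 -0.    ] [ 0.025 -0.004  0.003] [ 0.40289226  0.64097677 -4.37437698]
```

Emit:
play_rows([
  [-1,0.01,0,0,0,-0.005,0],
  [-1,0.01,0,0,0,0,0],
  [-1,0,0,0,0,0,0],
  [-1,0,0,0,0,0,0],
])

```text
clock: 7.55
tool_pos: [0.6949, 0.027, 0.2625]
ee_rot: [0.0, 0.707, 0.0, -0.707]
contact_force: [-0.8, 0.8, -2.2]
finger_gap: 0.443
```

Emit:
play_rows([
  [-1,0.01,0,0,0,0,0],
  [-1,0,0,0,0,0,0],
  [-1,0,0,0,0,0,0],
])

```text
clock: 7.85
tool_pos: [0.6949, 0.0269, 0.2615]
ee_rot: [0.0, 0.707, 0.0, -0.707]
contact_force: [-0.9, -0.8, -0.5]
finger_gap: 0.442
```

Emit:
play_rows([
  [-1,0.01,0,0,0,0,0],
  [-1,0,0,0,0,0,0],
  [-1,0,0,0,0,0,0],
])

```text
clock: 8.15
tool_pos: [0.6949, 0.0268, 0.2602]
ee_rot: [0.0, 0.707, 0.0, -0.707]
contact_force: [0.1, -1.1, -0.7]
finger_gap: 0.442
```

Run:
```python
from h import *
s=get_state(); print(s['clock'],s['tool_pos'],tilt(-np.pi/2),togo([.6945,.0275,.138+.124]),s['contact_force'])
p,d=snap('side','side_l.png'); cv2.imwrite('pics/lc.png',cv2.resize(p[120:240,300:420,::-1],None,fx=5,fy=5))
```

```text
8.15 [0.69493153 0.02681065 0.26016266] [ 0.001  -0.0006 -0.0004] [-0.015 -0.006  0.004] [ 0.12753589 -1.13851795 -0.69278821]
```

View pics/lc.png

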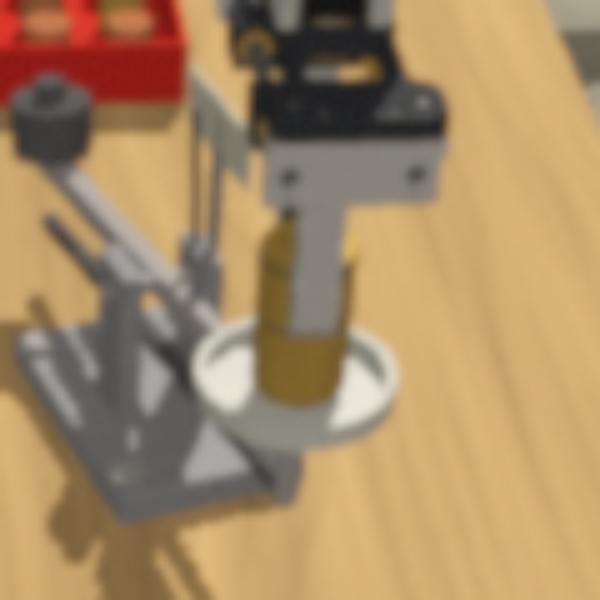

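The valve stands on the pan, at crop (300,390), and the pan bears its load. The wrist read about 3.3 N while holding it, so it is probably the heavy one. I'll ride the pan most of the way down and then let go.

Emit:
play_rows([
  [-1,0.04,0,0,0,0,0],
  [-1,0.06,0,0,0,0,0],
  [-1,0.06,0,0,0,0,0],
  [-1,0.05,0,0,0,0,0],
  [-1,0.03,0,0,0,0,0],
])

```text
clock: 8.7
tool_pos: [0.6948, 0.0274, 0.2302]
ee_rot: [-0.0, -0.707, -0.001, 0.707]
contact_force: [0.9, 1.4, -0.5]
finger_gap: 0.442
```

Emit:
play_rows([
  [-1,0,0,0,0,0,0],
  [-1,0,0,0,0,0,0],
  [-0.05,0,0,0,0,0,0],
  [-0.05,0,0,0,0,0,0],
  [0,0,0,0,0,0,0],
])

```text
clock: 9.2
tool_pos: [0.6949, 0.0269, 0.2316]
ee_rot: [0.0, 0.707, 0.0, -0.707]
contact_force: [-0.3, -0.0, -0.5]
finger_gap: 0.499
```

Emit:
play_rows([
  [0.3,0,0,0,0,0,0],
  [1,0,0,0,0,0,0],
  [1,0,0,0,0,0,0],
  [1,0,0,0,0,0,0],
  [1,0,0,0,0,0,0],
])

```text
clock: 9.7
tool_pos: [0.6949, 0.027, 0.2313]
ee_rot: [0.0, 0.707, 0.0, -0.707]
contact_force: [-0.2, -0.4, -0.0]
finger_gap: 0.889
```

Emit:
play_rows([
  [1,0,0,0,0,0,0],
  [1,0,0,0,0,0,0],
  [1,0,0,0,0,0,0],
  [1,0,0,0,0,0,0],
  [1,0,0,0,0,0,0],
])

```text
clock: 10.2
tool_pos: [0.6949, 0.027, 0.2313]
ee_rot: [0.0, 0.707, 0.0, -0.707]
contact_force: [0.7, 0.2, 0.2]
finger_gap: 1.0
```

Emit:
play_rows([
  [1,0,0,0,0,0,0],
  [1,0,0,0,0,0,0],
  [1,0,0,0,0,0,0],
  [1,0,0,0,0,0,0],
  [1,0,0,0,0,0,0],
])

```text
clock: 10.7
tool_pos: [0.6949, 0.027, 0.2313]
ee_rot: [0.0, 0.707, 0.0, -0.707]
contact_force: [0.3, 0.7, 0.6]
finger_gap: 1.002
```

Run:
```python
from h import *
s=get_state(); print(s['clock'],s['tool_pos'],s['finger_gap'],tilt(-np.pi/2),s['contact_force'])
p,d=snap('side','side_m.png'); cv2.imwrite('pics/mc.png',cv2.resize(p[120:240,300:420,::-1],None,fx=5,fy=5))
P=cloud('side',d)
for b in((335,383,160,222),): 
  Q=P[b[2]:b[3],b[0]:b[1]].reshape(-1,3); Q=Q[(Q[:,2]>.07)&(abs(Q[:,0]-.695)<.05)&(abs(Q[:,1]-.027)<.05)]
  print(np.histogram(Q[:,2],bins=np.arange(.07,.25,.006)))
```

```text
10.7 [0.6948734  0.02699813 0.2313137 ] 1.0017993845045006 [ 0.0014 -0.0001  0.0001] [0.31268501 0.70909686 0.63758974]
(array([  0,   0, 109, 306, 201,  50,  30,  24,  19,  23,  23,  22,  36,
        25,  39,  40,  27,   1,   1,   0,   0,   0,   0,   0,   0,   0,
         0,   0,   0]), array([0.07 , 0.076, 0.082, 0.088, 0.094, 0.1  , 0.106, 0.112, 0.118,
       0.124, 0.13 , 0.136, 0.142, 0.148, 0.154, 0.16 , 0.166, 0.172,
       0.178, 0.184, 0.19 , 0.196, 0.202, 0.208, 0.214, 0.22 , 0.226,
       0.232, 0.238, 0.244]))
```

View pics/mc.png

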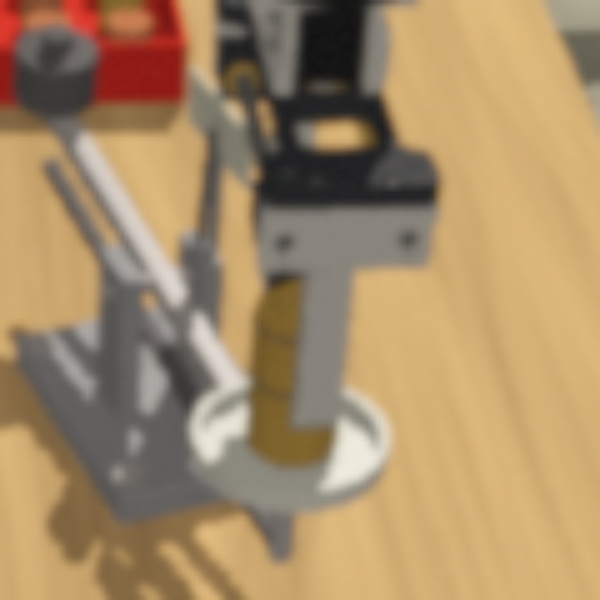

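The pan is down with valve 1 standing on it (crop (290,440), pan floor about 0.088 m): valve 1 is the heavy one and stays. Next is valve 2.

Emit:
play_rows([
  [1,-0.1,0,0,0,0,0],
  [1,-0.3,0,0,0,0,0],
  [1,-0.3,0,0,0,0,0],
  [1,-0.1,0,0,0,0,0],
  [1,0,0,0,0,0,0],
])

```text
clock: 11.25
tool_pos: [0.695, 0.027, 0.3299]
ee_rot: [0.0, 0.709, 0.0, -0.706]
contact_force: [-0.7, -0.1, 0.6]
finger_gap: 1.001
```

Emit:
play_rows([
  [1,0,0.16,0.27,0,0,0],
  [1,0,0.16,0.27,0,0,0],
  [1,0,0.16,0.27,0,0,0],
  [1,0,0.16,0.27,0,0,0],
  [1,0,0.16,0.27,0,0,0],
])

```text
clock: 11.75
tool_pos: [0.5311, -0.0697, 0.3256]
ee_rot: [-0.0, -0.706, -0.0, 0.708]
contact_force: [0.3, -0.2, -0.0]
finger_gap: 1.0
```

Emit:
play_rows([
  [1,0,0.15,0.27,0,0,0],
  [1,0,0.14,0.255,0,0,0],
  [1,0,0,0,0,0,0],
  [1,0,0,0,0,0,0],
  [1,0,0,0,0,0,0],
])

```text
clock: 12.25
tool_pos: [0.4705, -0.1036, 0.3266]
ee_rot: [-0.0, -0.707, -0.001, 0.707]
contact_force: [0.2, 0.5, 0.0]
finger_gap: 1.002
```

Run:
```python
from h import *
s=get_state(); print(s['clock'],s['tool_pos'],tilt(-np.pi/2),togo([.470,-.104,.062+.0784]),s['contact_force'])
```

```text
12.25 [ 0.47046715 -0.1036248   0.326624  ] [0.002  0.0016 0.0008] [1.552 0.004 0.003] [0.17192924 0.51120468 0.03696633]
```

Emit:
play_rows([
  [1,0.25,0.004,0.003,0.002,0,0],
  [1,0.35,0,0,0,0,0],
  [1,0.35,0,0,0,0,0],
  [1,0.25,0,0,0,0,0],
  [1,0.2,0,0,0,0,0],
])

```text
clock: 12.75
tool_pos: [0.4696, -0.1037, 0.1567]
ee_rot: [0.0, -0.706, -0.001, 0.708]
contact_force: [0.7, -0.3, -0.1]
finger_gap: 1.004
```

Emit:
play_rows([
  [1,0.14,0,0,0,0,0],
  [1,0,0,0,0,0,0],
  [1,0,0,0,0,0,0],
  [1,0,0,0,0,0,0],
])

```text
clock: 13.15
tool_pos: [0.4702, -0.1044, 0.1433]
ee_rot: [0.0, 0.708, -0.0, -0.707]
contact_force: [-0.2, -0.2, -0.2]
finger_gap: 0.999
```

Run:
```python
from h import *
s=get_state(); print(s['clock'],s['tool_pos'],tilt(-np.pi/2),togo([.470,-.104,.062+.0784]),s['contact_force'])
```

```text
13.15 [ 0.47020165 -0.10436901  0.14333067] [ 0.     -0.0025 -0.0007] [ 0.024 -0.003  0.002] [-0.17460773 -0.2270614  -0.17133556]
```

Emit:
play_rows([
  [1,0.026,0,0,0,-0.002,0],
  [1,0,0,0,0,0,0],
  [-1,0,0,0,0,0,0],
  [-1,0,0,0,0,0,0],
  [-1,0,0,0,0,0,0],
])

```text
clock: 13.65
tool_pos: [0.4696, -0.1045, 0.1395]
ee_rot: [0.0, -0.707, 0.0, 0.707]
contact_force: [-1.3, 0.2, 0.1]
finger_gap: 0.781
```

Emit:
play_rows([
  [-1,0,0,0,0,0,0],
  [-1,0,0,0,0,0,0],
  [-1,0,0,0,0,0,0],
  [-1,0,0,0,0,0,0],
  [-1,0,0,0,0,0,0],
])

```text
clock: 14.15
tool_pos: [0.4696, -0.1044, 0.1394]
ee_rot: [0.0, -0.707, 0.0, 0.707]
contact_force: [-0.1, 0.1, -0.1]
finger_gap: 0.438
```

Run:
```python
from h import *
s=get_state(); print(s['clock'],s['tool_pos'],s['finger_gap']*94,tilt(-np.pi/2),s['contact_force'])
```

```text
14.15 [ 0.46960905 -0.10444647  0.13935029] 41.12638375177059 [-0.0007  0.0019  0.0001] [-0.11254293  0.08746247 -0.12945431]
```

Emit:
play_rows([
  [-1,-0.1,0,0,0,0,0],
  [-1,-0.2,0,0,0,0,0],
  [-1,-0.2,0,0,0,0,0],
  [-1,-0.1,0,0,0,0,0],
  [-1,0,0,0,0,0,0],
])

```text
clock: 14.65
tool_pos: [0.4701, -0.1046, 0.213]
ee_rot: [0.0, 0.708, -0.0, -0.706]
contact_force: [-0.4, 0.3, -3.3]
finger_gap: 0.442
```

Emit:
play_rows([
  [-1,0,0,0,0,0,0],
  [-1,0,0,0,0,0,0],
  [-1,0,0,0,0,0,0],
])

```text
clock: 14.95
tool_pos: [0.4694, -0.1044, 0.2105]
ee_rot: [0.0, -0.706, -0.0, 0.708]
contact_force: [0.5, 0.1, -2.7]
finger_gap: 0.441
```

Run:
```python
from h import *
s=get_state(); print(s['clock'],s['tool_pos'],s['finger_gap']*94,tilt(-np.pi/2),s['contact_force'])
print(togo([.5122,-.2225,s['tool_pos'][2]]))
```

```text
14.95 [ 0.4694314  -0.10440628  0.21050041] 41.42697134179347 [-0.0008  0.0048  0.0009] [ 0.53443653  0.12467285 -2.7436104 ]
[-0.001  0.984 -0.357]
```

Emit:
play_rows([
  [-1,0,0.15,-0.055,0,0.003,0],
  [-1,0,0.25,-0.09,0,0,0],
  [-1,0,0.25,-0.09,0,0,0],
  [-1,0,0.2,-0.07,0,0,0],
  [-1,0,0.138,-0.05,0,0,0],
])

```text
clock: 15.45
tool_pos: [0.5124, -0.2245, 0.2105]
ee_rot: [0.001, -0.707, 0.0, 0.707]
contact_force: [-0.2, -0.0, -2.0]
finger_gap: 0.442
```

Emit:
play_rows([
  [-1,0,0,0,0,0,0],
  [-1,0,0,0,0,0,0],
  [-1,0,0,0,0,0,0],
  [-1,0,0,0,0,0,0],
])

```text
clock: 15.85
tool_pos: [0.5122, -0.2223, 0.2114]
ee_rot: [0.0, 0.707, 0.0, -0.707]
contact_force: [0.5, -0.3, -1.4]
finger_gap: 0.441
```

Run:
```python
from h import *
s=get_state(); print(s['clock'],s['tool_pos'],s['finger_gap']*94,tilt(-np.pi/2),s['contact_force'])
print(togo([.512,-.223,s['tool_pos'][2]]))
p,d=snap('side','side_n.png'); cv2.imwrite('pics/nc.png',cv2.resize(p[220:350,220:350,::-1],None,fx=4.5,fy=4.5,interpolation=cv2.INTER_CUBIC))
P=cloud('side',d)[220:350,220:350].reshape(-1,3)
for lo,hi in((.074,.080),(.080,.086),(.086,.092),(.092,.098)):
  Q=P[(P[:,2]>lo)&(P[:,2]<hi)&(np.hypot(P[:,0]-.512,P[:,1]+.223)<.03)]
  # circle of fixed radius 21mm
  from scipy.optimize import least_squares
  f=least_squares(lambda c:np.hypot(Q[:,0]-c[0],Q[:,1]-c[1])-.021,[.512,-.22],loss='soft_l1',f_scale=.001)
  print(lo,len(Q),f.x.round(4))
Q=P[(P[:,2]>.0515)&(P[:,2]<.057)&(abs(P[:,0]-.512)<.07)&(abs(P[:,1]+.223)<.07)]
print('nest',cv2.minAreaRect(Q[:,:2].astype(np.float32)))
```

```text
15.85 [ 0.5121565  -0.22233438  0.21139612] 41.4278891140336 [ 0.0008 -0.0009  0.0003] [ 0.53204102 -0.28652385 -1.40447601]
[-0.     0.006  0.001]
0.074 36 [ 0.5127 -0.2211]
0.08 51 [ 0.5126 -0.2214]
0.086 57 [ 0.5126 -0.2217]
0.092 48 [ 0.513  -0.2214]
nest ((0.5121034383773804, -0.2233751267194748), (0.0940016433596611, 0.09089221805334091), 68.99111938476562)
```

View pics/nc.png

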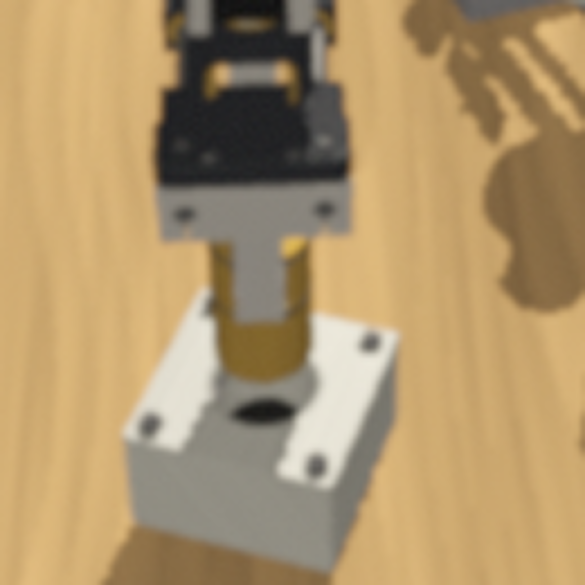

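Valve 2 hangs above the bore, with its foot at crop (263,370) and the bore at (265,405). By the numbers it is off about 0.5 mm in x and 1 mm in y. I'll correct that and lower it into the mouth.

Emit:
play_rows([
  [-1,0.03,0.008,0.004,0,0,0],
  [-1,0.05,0,0,0,0,0],
  [-1,0.05,0,0,0,0,0],
  [-1,0.02,0,0,0,0,0],
  [-1,0,0,0,0,0,0],
])

```text
clock: 16.4
tool_pos: [0.5116, -0.2239, 0.1928]
ee_rot: [0.0, -0.707, -0.0, 0.707]
contact_force: [-0.7, 0.9, -2.2]
finger_gap: 0.442
```

Emit:
play_rows([
  [-1,0.01,0,0,0,0,0],
  [-1,0.01,0,0,0,0,0],
  [-1,0,0,0,0,0,0],
  [-1,0,0,0,0,0,0],
])

```text
clock: 16.8
tool_pos: [0.5118, -0.224, 0.1911]
ee_rot: [-0.0, 0.707, -0.0, -0.707]
contact_force: [0.7, -0.2, -2.7]
finger_gap: 0.444
```

Emit:
play_rows([
  [-1,0.01,0,0,0,0,0],
  [-1,0.01,0,0,0,0,0],
  [-1,0,0,0,0,0,0],
  [-1,0,0,0,0,0,0],
])

```text
clock: 17.2
tool_pos: [0.5118, -0.224, 0.1886]
ee_rot: [-0.0, 0.707, -0.0, -0.707]
contact_force: [-0.1, -0.1, -1.3]
finger_gap: 0.441
```

Run:
```python
from h import *
s=get_state(); print(s['clock'],s['tool_pos'],s['tool_pos'][2]-.1394-.054,tilt(-np.pi/2),s['contact_force'],s['wrist_torque'])
```

```text
17.2 [ 0.51176386 -0.2239906   0.18855823] -0.0048417693211911875 [-0.0008 -0.0009  0.0001] [-0.11992005 -0.06455423 -1.27887175] [-0.02405536  0.06016243  0.01628888]
```

Emit:
play_rows([
  [-1,0.01,0,0,0,0,0],
  [-1,0.01,0,0,0,0,0],
  [-1,0,0,0,0,0,0],
  [-1,0,0,0,0,0,0],
])

```text
clock: 17.6
tool_pos: [0.5118, -0.224, 0.1862]
ee_rot: [-0.0, 0.707, -0.0, -0.707]
contact_force: [0.3, 0.5, -2.7]
finger_gap: 0.44
```

Emit:
play_rows([
  [-1,0.01,0,0,0,0,0],
  [-1,0.01,0,0,0,0,0],
  [-1,0,0,0,0,0,0],
  [-1,0,0,0,0,0,0],
])

```text
clock: 18.0
tool_pos: [0.5118, -0.224, 0.1838]
ee_rot: [-0.0, 0.707, -0.0, -0.707]
contact_force: [0.1, -1.1, -2.2]
finger_gap: 0.438
```

Emit:
play_rows([
  [-1,0.01,0,0,0,0,0],
  [-1,0.01,0,0,0,0,0],
  [-1,0,0,0,0,0,0],
  [-1,0,0,0,0,0,0],
])

```text
clock: 18.4
tool_pos: [0.5118, -0.224, 0.1814]
ee_rot: [-0.0, 0.707, -0.0, -0.707]
contact_force: [1.0, -0.4, -2.7]
finger_gap: 0.441
```

Emit:
play_rows([
  [-1,0.01,0,0,0,0,0],
  [-1,0.01,0,0,0,0,0],
  [-1,0,0,0,0,0,0],
  [-1,0,0,0,0,0,0],
])

```text
clock: 18.8
tool_pos: [0.5118, -0.224, 0.179]
ee_rot: [-0.0, 0.707, -0.0, -0.707]
contact_force: [-0.6, 1.1, -0.2]
finger_gap: 0.445
```

Run:
```python
from h import *
s=get_state(); print(s['clock'],s['tool_pos'],s['tool_pos'][2]-.1394-.054,tilt(-np.pi/2),s['contact_force'],s['wrist_torque'])
```

```text
18.8 [ 0.51176748 -0.22399584  0.17900338] -0.014396620155437946 [-0.0007 -0.0011 -0.    ] [-0.62318926  1.05724594 -0.18364129] [0.11721822 0.25906602 0.01328252]
```

Emit:
play_rows([
  [-1,0.01,0,0,0,0,0],
  [-1,0.01,0,0,0,0,0],
  [-1,0,0,0,0,0,0],
  [-1,0,0,0,0,0,0],
])

```text
clock: 19.2
tool_pos: [0.5118, -0.224, 0.1766]
ee_rot: [-0.0, 0.707, -0.0, -0.707]
contact_force: [-1.1, 0.0, 2.6]
finger_gap: 0.446
```

Emit:
play_rows([
  [-1,0.01,0,0,0,0,0],
  [-1,0,0,0,0,0,0],
  [-1,0,0,0,0,0,0],
])

```text
clock: 19.5
tool_pos: [0.5118, -0.224, 0.1753]
ee_rot: [-0.0, 0.707, -0.0, -0.707]
contact_force: [-1.0, 0.9, 0.7]
finger_gap: 0.444
```

Emit:
play_rows([
  [-1,0.008,0,0,0,0,0],
  [-1,0,0,0,0,0,0],
  [-1,0,0,0,0,0,0],
])

```text
clock: 19.8
tool_pos: [0.5117, -0.224, 0.1743]
ee_rot: [-0.0, 0.707, -0.0, -0.707]
contact_force: [-1.1, 0.4, 2.5]
finger_gap: 0.439
```

Run:
```python
from h import *
s=get_state(); print(s['clock'],s['tool_pos'],s['tool_pos'][2]-.1394-.054,tilt(-np.pi/2),s['contact_force'],s['wrist_torque'])
```

```text
19.8 [ 0.51174888 -0.22398507  0.17432082] -0.01907917885373559 [-0.0007 -0.0008  0.0001] [-1.05527863  0.42412645  2.45830448] [0.02085404 0.19317571 0.02588258]
```

Emit:
play_rows([
  [-1,0.008,0,0,0,0,0],
  [-1,0,0,0,0,0,0],
  [-1,0,0,0,0,0,0],
])

```text
clock: 20.1
tool_pos: [0.5117, -0.224, 0.1733]
ee_rot: [-0.0, 0.707, -0.0, -0.707]
contact_force: [-0.1, 0.4, 0.2]
finger_gap: 0.441
```

Emit:
play_rows([
  [-1,0.008,0,0,0,0,0],
  [-1,0,0,0,0,0,0],
  [-1,0,0,0,0,0,0],
])

```text
clock: 20.4
tool_pos: [0.5118, -0.2239, 0.1724]
ee_rot: [-0.0, 0.707, -0.0, -0.707]
contact_force: [-0.7, -0.1, 0.7]
finger_gap: 0.44
```

Emit:
play_rows([
  [-1,0.008,0,0,0,0,0],
  [-1,0,0,0,0,0,0],
  [-1,0,0,0,0,0,0],
])

```text
clock: 20.7
tool_pos: [0.5118, -0.224, 0.1715]
ee_rot: [-0.0, 0.707, -0.0, -0.707]
contact_force: [-1.5, 0.0, 1.8]
finger_gap: 0.445
```

Emit:
play_rows([
  [-1,0.008,0,0,0,0,0],
  [-1,0,0,0,0,0,0],
  [-1,0,0,0,0,0,0],
])

```text
clock: 21.0
tool_pos: [0.5117, -0.224, 0.1705]
ee_rot: [-0.0, 0.707, -0.0, -0.707]
contact_force: [-0.9, -0.9, 0.7]
finger_gap: 0.445
```

Emit:
play_rows([
  [-1,0.008,0,0,0,0,0],
  [-1,0,0,0,0,0,0],
  [-1,0,0,0,0,0,0],
])

```text
clock: 21.3
tool_pos: [0.5118, -0.224, 0.1696]
ee_rot: [-0.0, 0.707, -0.0, -0.707]
contact_force: [-0.4, -0.1, 1.9]
finger_gap: 0.443
```

Emit:
play_rows([
  [-1,0.008,0,0,0,0,0],
  [-1,0,0,0,0,0,0],
  [-1,0,0,0,0,0,0],
])

```text
clock: 21.6
tool_pos: [0.5117, -0.224, 0.1685]
ee_rot: [-0.0, 0.707, -0.0, -0.707]
contact_force: [-0.4, -0.7, 1.3]
finger_gap: 0.443
```

Emit:
play_rows([
  [-1,0.008,0,0,0,0,0],
  [-1,0,0,0,0,0,0],
  [-1,0,0,0,0,0,0],
])

```text
clock: 21.9
tool_pos: [0.5117, -0.224, 0.1676]
ee_rot: [-0.0, 0.707, -0.0, -0.707]
contact_force: [-1.6, 0.1, 0.2]
finger_gap: 0.442
```

Emit:
play_rows([
  [-1,0.008,0,0,0,0,0],
  [-1,0,0,0,0,0,0],
  [-1,0,0,0,0,0,0],
])

```text
clock: 22.2
tool_pos: [0.5118, -0.224, 0.1667]
ee_rot: [-0.0, 0.707, -0.0, -0.707]
contact_force: [-0.9, 0.1, 0.2]
finger_gap: 0.443
```

Emit:
play_rows([
  [-1,0.008,0,0,0,0,0],
  [-1,0,0,0,0,0,0],
  [-1,0,0,0,0,0,0],
])

```text
clock: 22.5
tool_pos: [0.5119, -0.224, 0.1661]
ee_rot: [-0.0, 0.707, -0.0, -0.707]
contact_force: [-1.3, 0.5, 4.9]
finger_gap: 0.441
```

Emit:
play_rows([
  [-1,0.008,0,0,0,0,0],
  [-1,0,0,0,0,0,0],
  [-1,0,0,0,0,0,0],
])

```text
clock: 22.8
tool_pos: [0.5119, -0.224, 0.1655]
ee_rot: [-0.0, 0.708, -0.0, -0.707]
contact_force: [-2.3, 1.7, 8.7]
finger_gap: 0.443
```

Emit:
play_rows([
  [-1,0.006,0,0,0,0,0],
  [-1,0,0,0,0,0,0],
  [-1,0,0,0,0,0,0],
])

```text
clock: 23.1
tool_pos: [0.512, -0.224, 0.1651]
ee_rot: [0.0, 0.708, -0.0, -0.707]
contact_force: [-2.9, 2.7, 12.5]
finger_gap: 0.437
```

Emit:
play_rows([
  [-1,0.005,0,0,0,0,0],
  [-1,0,0,0,0,0,0],
  [-1,0,0,0,0,0,0],
])

```text
clock: 23.4
tool_pos: [0.5121, -0.2241, 0.1648]
ee_rot: [0.0, 0.708, -0.0, -0.706]
contact_force: [-3.7, 2.4, 14.7]
finger_gap: 0.441
```

Run:
```python
from h import *
s=get_state(); print(s['clock'],s['tool_pos'],tilt(-np.pi/2),s['contact_force'],s['wrist_torque'])
```

```text
23.4 [ 0.51208677 -0.22405506  0.1647739 ] [-0.0005 -0.0035 -0.001 ] [-3.68720519  2.35384227 14.73749048] [ 0.6058015   0.97176122 -0.02656981]
```

Emit:
play_rows([
  [-1,0.002,0,0,0,0,0],
  [-1,0,0,0,0,0,0],
  [-1,0,0,0,0,0,0],
  [-1,0,0,0,0,0,0],
  [-1,0,0,0,0,0,0],
])

```text
clock: 23.9
tool_pos: [0.5121, -0.224, 0.1647]
ee_rot: [0.0, 0.708, -0.0, -0.706]
contact_force: [-5.3, 3.1, 16.5]
finger_gap: 0.445
```

Emit:
play_rows([
  [-1,0,0,0,0,0,0],
  [-1,0,0,0,0,0,0],
  [-1,0,0,0,0,0,0],
])

```text
clock: 24.2
tool_pos: [0.5121, -0.224, 0.1647]
ee_rot: [0.0, 0.708, -0.0, -0.706]
contact_force: [-4.6, 3.1, 17.6]
finger_gap: 0.44
```

Held 16–17 N for 0.8 s. Now release and lift clear.

Emit:
play_rows([
  [-0.05,-0.006,0,0,0,0,0],
  [0,-0.006,0,0,0,0,0],
  [0.5,0,0,0,0,0,0],
  [1,0,0,0,0,0,0],
  [1,0,0,0,0,0,0],
])

```text
clock: 24.7
tool_pos: [0.5118, -0.224, 0.1645]
ee_rot: [-0.0, 0.707, -0.0, -0.707]
contact_force: [-0.0, -0.5, -0.0]
finger_gap: 0.72
```

Emit:
play_rows([
  [1,0,0,0,0,0,0],
  [1,0,0,0,0,0,0],
  [1,0,0,0,0,0,0],
  [1,0,0,0,0,0,0],
  [1,0,0,0,0,0,0],
])

```text
clock: 25.2
tool_pos: [0.5118, -0.224, 0.1647]
ee_rot: [-0.0, 0.707, -0.0, -0.707]
contact_force: [0.4, 0.4, 0.0]
finger_gap: 0.999
```

Emit:
play_rows([
  [1,-0.1,0,0,0,0,0],
  [1,-0.3,0,0,0,0,0],
  [1,-0.3,0,0,0,0,0],
  [1,-0.3,0,0,0,0,0],
  [1,-0.2,0,0,0,0,0],
])

```text
clock: 25.7
tool_pos: [0.5118, -0.224, 0.3125]
ee_rot: [0.0, 0.708, -0.001, -0.706]
contact_force: [-0.5, 0.5, 0.2]
finger_gap: 0.995
```

Emit:
play_rows([
  [1,0,0.3,0.1,0,0,0],
  [1,0,0.3,0.1,0,0,0],
  [1,0,0.3,0.1,0,0,0],
  [1,0,0.3,0.1,0,0,0],
  [1,0,0,0,0,0,0],
])

```text
clock: 26.2
tool_pos: [0.4619, -0.3713, 0.3094]
ee_rot: [-0.001, 0.707, -0.002, -0.707]
contact_force: [-0.2, 0.6, 0.4]
finger_gap: 0.997
```

Run:
```python
from h import *
s=get_state(); print(s['clock'],s['tool_pos'],s['finger_gap'],s['contact_force'])
p2,d2=snap('top'); p,d=snap('side','side_e.png'); cv2.imwrite('pics/ec.png',cv2.resize(np.hstack([p[140:340,220:420,::-1],p2[130:330,230:430,::-1]]),None,fx=2,fy=2,interpolation=cv2.INTER_CUBIC))
for n,dd in(('top',d2),('side',d)):
  P=cloud(n,dd).reshape(-1,3)
  for nm,c,lo,hi in(('nest boss',(.512,-.223),.1015,.115),('nest body',(.512,-.223),.070,.115),('pan valve',(.695,.027),.105,.175),('pan floor',(.695,.027),.08,.1)):
    Q=P[(np.hypot(P[:,0]-c[0],P[:,1]-c[1])<.04)&(P[:,2]>lo)&(P[:,2]<hi)]
    if len(Q)>5: print(n,nm,len(Q),np.round(cv2.minEnclosingCircle(Q[:,:2].astype(np.float32))[0],4),np.median(Q,0).round(4),'zmax',np.percentile(Q[:,2],98).round(4))
```

```text
26.2 [ 0.46193034 -0.3712585   0.30935483] 0.9966192572962606 [-0.18397381  0.55382237  0.40606932]
top nest boss 148 [ 0.5125 -0.2228] [ 0.5123 -0.223   0.1058] zmax 0.1105
top nest body 411 [ 0.5123 -0.2232] [ 0.5121 -0.2216  0.0993] zmax 0.1094
top pan valve 529 [0.6951 0.0286] [0.6909 0.026  0.1601] zmax 0.1713
top pan floor 771 [0.695 0.027] [0.6863 0.0172 0.0882] zmax 0.0959
side nest boss 127 [ 0.5085 -0.2276] [ 0.5117 -0.2272  0.1065] zmax 0.109
side nest body 527 [ 0.5131 -0.2235] [ 0.5119 -0.235   0.0981] zmax 0.1085
side pan valve 578 [0.6947 0.0256] [0.6924 0.0129 0.1448] zmax 0.1693
side pan floor 343 [0.6951 0.027 ] [0.6897 0.0192 0.0894] zmax 0.099
```

View pics/ec.png

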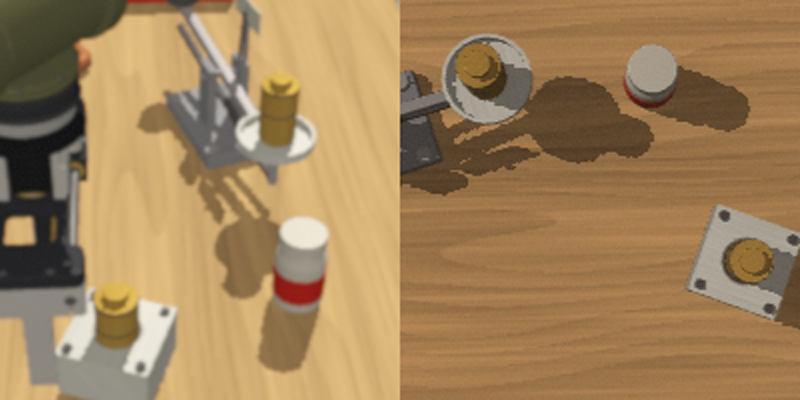

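The picture shows valve 1 upright and central on the lowered pan, and valve 2 upright in the nest. Its boss top is at about 0.106 m, so it sits about 28 mm deep.

```bash
python3 -c "
from h import *
print(r.hand_in())"
```

```text
the job is handed in; nothing more can be done
None
```

I finished the task and handed it in at about 26 s of the 72 s allowed; no verdict was reported.

- **Weighing:** I set the left valve (valve 1, at x 0.457, y 0.030) on the pan, rode it most of the way down and let go. The pan stayed down, with its floor at about 0.088 m, so this is the heavy one and I left it there. I never put the other valve on the pan; I took it as the light one by elimination.
- **Pressing:** I pushed the right valve (valve 2) into the bore until it met the pad, about 27 mm below the mouth. I held 16–17 N there for about 0.8 s; the highest wrist reading was 17.6 N. Sideways forces of up to about 5 N showed during the hold and vanished on release.
- **Last checks:**
  - Valve 2 sits about 28 mm deep and within about 1 mm of the bore axis.
  - Valve 1 stands upright on the lowered pan, within about 2 mm of its centre.
  - The arm is well clear of everything, and the jar looked untouched. I did not measure the wrench or elbow again; the arm never went near them.

**One mismatch:** wrist readings while lifting valve 2 ranged from 1.3 to 3.3 N, too noisy to confirm its weight. I relied on the beam instead.

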